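# Release the pot rail's ratchet and draw back its stop

### The arm

A 6-joint arm with a two-finger parallel gripper is mounted at the origin on the work surface. World frame = base frame: x ahead of the robot, y to its left, z up, the work surface at z = 0. Lengths are in m, angles in degrees, forces in N, time in s.
With the tool pointing down it reaches from about 0.375 to 0.75 m from the base axis. Payload 9 kg.
Tool frame: the origin (TCP) lies where the fingers leave the gripper's body, on its centre line; the fingertips stand 73 mm ahead of it and the grasp point (between the pads) lies 54 mm ahead of it (robot.tip_reach is the distance from the TCP to the fingertips, in m); z points along the fingers, y is the line along which they close (so a half turn about z gives the same grasp; the last joint's range is limited). The gripper opens to 85 mm and grips with 20 to 120 N. Pads are 22 mm wide; open, the fingers measure 114 mm over their backs; the gripper's body (76 mm by 85 mm) begins 54 mm behind the grasp point. The pads swing forward as they close: fully open they stand 13 mm farther back than shut.
Start: joints at [-84.379, 5.964, 5.575, 89.605, 0, 77.527], TCP at [0.186, -0.57, 0.304] pointing down, gripper open.
Joint ranges: [-171.21, 171.21], [-48.23, 106.86], [-62.78, 66.21], [-105.2, 120.99], [-86.42, 89.51], [-180, 180]. Speed limits (degrees/s): [127.2, 127.2, 147.25, 180, 180, 180].

### API

Orientations are given as [roll, pitch, yaw] about the fixed x, y, z axes, in that order (R = Rz(yaw) Ry(pitch) Rx(roll)).
In Python, from plant import robot gives the robot as it stands. Calls block until the motion is done:
- robot.move_pose(position, orientation): joint-space move of the TCP to a pose.
- robot.line_to(position, vel=0.15, rotation=None, guard=None): straight line of the TCP; rotation=None keeps the orientation; vel is the mean speed in m/s. With guard (N) it stops when the force on the tool has changed by that much, and returns True; else False.
- robot.goto_joints(angles): joint-space move.
- robot.set_gripper(opening): finger opening in m; the grip force is fixed at half the most; returns when the fingers have stopped.
- robot.pause(seconds).
- robot.ik(position, orientation): joint angles nearest the present ones, or None.
- robot.observe(): the state.
- robot.grab_frame(name): name is "scene" or "top" or "wrist"; returns the picture (400x640x3 uint8, blue, green, red); there is no depth.
- robot.get_calibration(name): a dict with "vertical_fov" (degrees; the focal length in pixels is half the picture's height over the tangent of half this angle, whatever the lens; pixels are square), "cx", "cy" (the principal point, pixels), "k1" (the pictures are not rectified: a ray, as slopes to the right and down, at radius r is drawn at 1 + k1 r^2 times it, then the intrinsics apply), "rvec" (rotation vector, rad) and "tvec" (3), from world to camera coordinates, as OpenCV has them. Camera axes: x right, y down, z forward; pixel columns grow to the right and rows downward; lengths in m; the calibration is good to about 2 mm. A picture is of the moment at which its call begins: read the wrist's pose just before it. get_calibration takes no time and is no camera call; for the wrist camera it gives the pose at the moment of the call.
A pose or a line that the arm cannot do raises robot.IKError and nothing moves.
- robot.job_done(): hands the job in; it is judged then, once.
The state is a dict: "time": time; "q": joint angles; "qvel": joint speeds; "joint_torque": joint torques, N m; "tool_pos": TCP position; "tcp_rot": TCP orientation; "ft_force": force on the tool from outside, world axes, zero at the start; "torque": the same for the moment, N m; "gripper_width": finger opening in m; "gripper_force": force on a finger pad.
Only numpy, scipy, OpenCV 4.12 (cv2) and the standard library are available. Lean on these libraries where they do the work, as an engineer would, in place of code of your own. Each camera call takes 0.05 s, during which the arm holds its last target. There are 200 camera calls.

### The job

The black lidded pot is held on its toothed rail by a sliding stop. Flip that stop's red ratchet pawl over towards the pot first, then slide the stop all the way back from the pot to the end of its travel and leave it there with the pawl still flipped. Leave the pot standing in its place and the white jar's rail locked.

Things in the scene. Friction and masses are not known exactly. Their poses are not given: they have to be found in the camera images.
- pot_stop (a joint): slide of the white plastic stop in front of the black pot, along its aluminium rail (370 x 110 mm plate, 6 mm thick, lying on a 3 mm mat, fixed); metres, grows as the stop moves away from the pot. Starts near 0; 0.09 is the end of its travel. While the pawl is engaged (pot_pawl near 0) the teeth stop it after a few mm; released, it slides with about 3 N and stays where it is left
- pot_pawl (a joint): hinge of that stop's red pawl lever (radians): 0 = engaged, the lever leaning away from the pot; 0.8 = flipped over, leaning towards the pot, nose clear of the teeth (clear above about 0.2). It tips over its middle at about 0.4 and then falls to that side by its own weight; it needs about 1 N at its crossbar, and its nose may nudge the stop a few mm towards the pot (about 3 N) as it leaves the teeth
- pot_stop_grip (a point): centre of the upright wooden grip fin at the far end of that stop: 12 mm thick across the rail, 30 mm along it; centre 54 mm above the work surface, top 74 mm, foot 32 mm. Its x axis points along the rail, horizontally away from the pot (the way the stop slides back), y across the rail, z up. The pawl's hinge axis lies 83 mm from here in -x, 35 mm above the work surface
- pot_pawl_tip (a point): centre of the red crossbar at the tip of that pawl lever: 14 mm thick, 48 mm long across the rail, 75 mm from the hinge axis. About 104 mm above the work surface in both end positions (110 mm midway); engaged it stands 54 mm before the fin's centre (towards the pot), flipped 58 mm nearer still to the pot. Its y axis lies across the rail
- pot_mid (a point): centre (half-way up) of the black lidded ceramic pot, 100 mm wide, 100 mm tall, standing on the rail between its end fence and the stop, with a gap of a few mm
- jar_pawl (a joint): the same pawl (radians, 0 = engaged) on the identical second rail beside it, which holds a round white ceramic jar; it must stay engaged
There are look-alikes about, which are no part of the job. Of the things like the part that bears pot_mid, leave any that is purple; of the rest the larger one is meant.

How it is judged (in metres and radians):
On the way:
1. the pot stop's pawl is flipped over while the stop is still at its place by the pot (value of joint pot_pawl above 0.55 rad and value of joint pot_stop below 0.012 m), for 0.1 s.
At the end, for the whole second after the job is handed in: the pot's stop stands at rest within 15 mm of the far end of its travel, its pawl still flipped towards the pot, the jar's pawl engaged, and the pot upright within 25 mm of where it stood (value of joint pot_stop above 0.075 m and velocity of joint pot_stop between -0.01 and 0.01 m/s and value of joint pot_pawl above 0.55 rad and value of joint jar_pawl below 0.25 rad and distance of pot_mid from where it was at the start of the episode below 0.025 m and angle between pot_mid's own z axis and vertical below 0.15 rad); the robot touches nothing.
It fails at once if the pot is tipped or pushed out of its place (angle between pot_mid's own z axis and vertical above 0.3 rad or distance of pot_mid from where it was at the start of the episode above 0.04 m).
It fails at once if the pawl of the jar's rail is released (value of joint jar_pawl above 0.5 rad).
It also fails if it takes over 40 s, if anything falls off the work surface, if the arm or the gripper's body presses on something with over 40 N, if the wrist force passes 120 N, or if a joint passes its speed limit or range.

## Working session

There is one attempt and no reset: what is moved stays moved. The work goes in short steps, each a Python script; the robot and the scene stay as the last script left them, time stands still between calls to the robot, and variables do not carry over. Pictures are saved under pics/ and viewed, at most 10 in all, crops included, and the job is handed in when it is done.

```bash
mkdir -p pics; cat > h.py <<'E'
import cv2, numpy as np
from plant import robot
def ray(cal,px,shape=(400,640)):
    f=shape[0]/2/np.tan(np.radians(cal["vertical_fov"])/2)
    d=np.array([(px[0]-cal["cx"])/f,(px[1]-cal["cy"])/f]); u=d.copy()
    for _ in range(20): u=d/(1+cal["k1"]*(u@u))
    R=cv2.Rodrigues(np.array(cal["rvec"],float))[0]; t=np.array(cal["tvec"],float).ravel()
    return -R.T@t, R.T@np.array([u[0],u[1],1.])
def on_z(cal,px,z):
    o,d=ray(cal,px); return o+d*(z-o[2])/d[2]
def project(cal,p):
    f=200/np.tan(np.radians(cal["vertical_fov"])/2)
    R=cv2.Rodrigues(np.array(cal["rvec"],float))[0]; c=R@np.array(p,float)+np.array(cal["tvec"],float).ravel()
    u=c[:2]/c[2]; u=u*(1+cal["k1"]*(u@u)); return f*u+[cal["cx"],cal["cy"]]
E
python3 - <<'E'
from h import *
for n in("scene","top"):
    im=robot.grab_frame(n); cv2.imwrite(f"pics/{n}0.png",im)
    c=robot.get_calibration(n); print(n,c, ray(c,(320,200)))
E
```

```text
scene {'vertical_fov': 47.82812790397295, 'cx': 317.11054966076017, 'cy': 198.38689212282048, 'k1': -0.0907367088481701, 'rvec': array([ 1.90852511,  1.58332074, -0.64825891]), 'tvec': array([-0.12796743, -0.28349953,  1.36429044])} (array([ 1.15642294, -0.07656688,  0.7841298 ]), array([-0.6800575 ,  0.12587053, -0.72231035]))
top {'vertical_fov': 51.49671198491768, 'cx': 315.24826910993653, 'cy': 199.1047712690882, 'k1': -0.0778335413308232, 'rvec': array([ 2.17152591, -2.15571932,  0.08306328]), 'tvec': array([0.04156569, 0.51730161, 0.83418884])} (array([0.43521896, 0.02904127, 0.88030718]), array([ 0.09310066,  0.00750173, -0.99569672]))
```

View pics/scene0.png

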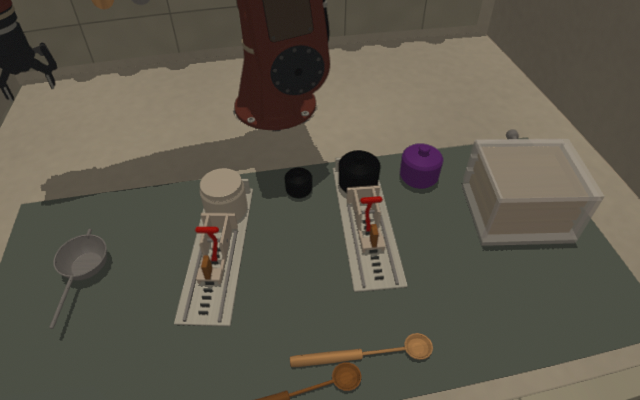

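View pics/top0.png

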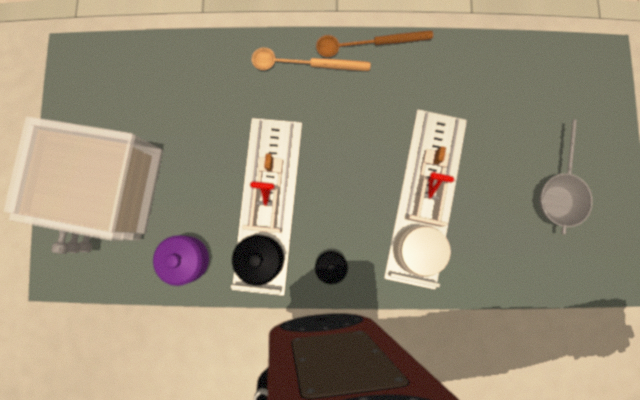

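The candidates are:
- Large black pot: top (258,259), scene (359,172).
- Small black pot: top (331,267), scene (298,183).
- Purple pot: top (181,260), scene (421,165).
- White jar: top (423,250), on the other rail.

By the description, the target is the large black pot, with its stop's red crossbar at top (262,186) / scene (371,200) and its fin at top (269,160) / scene (375,235).

```bash
python3 - <<'E'
from h import *
top=cv2.imread("pics/top0.png"); sc=cv2.imread("pics/scene0.png")
def blobs(im,kind,roi):
    x0,y0,x1,y1=roi; b,g,r=[im[y0:y1,x0:x1,i].astype(int) for i in range(3)]
    m=((r>110)&(g<60)&(b<60)) if kind=="red" else ((r-b>50)&(g>45)&(r-g<110)) if kind=="brown" else ((r+g+b)>390)
    m=m.astype(np.uint8); n,l,s,c=cv2.connectedComponentsWithStats(m)
    k=1+np.argmax(s[1:,4]); return (l==k).astype(np.uint8),c[k]+[x0,y0],s[k]
ct,cs=[robot.get_calibration(n) for n in("top","scene")]
def tri(a,b):
    o,d=ray(ct,a);p,e=ray(cs,b); s=np.linalg.lstsq(np.c_[d,-e],p-o,rcond=None)[0]
    A=o+d*s[0];B=p+e*s[1]; return (A+B)/2,np.linalg.norm(A-B)
rt,rs=(235,140,310,215),(335,185,405,265)
f=[blobs(top,"brown",rt),blobs(sc,"brown",rs)]
print("fin",f[0][1:],f[1][1:],tri(f[0][1],f[1][1]))
# crossbar: columns of the red mask where it's the bar: rows near the top edge
for im,r in((top,rt),(sc,rs)):
    m,c,s=blobs(im,"red",r); print(s); print("\n".join("".join(".#"[v] for v in row[s[0]-1:s[0]+s[2]+1]) for row in m[s[1]:s[1]+s[3]]))
# plate in top view
m,c,s=blobs(top,"w",(225,110,310,300)); 
cnt=max(cv2.findContours(m,0,2)[0],key=cv2.contourArea)
R=cv2.boxPoints(cv2.minAreaRect(cnt))+[225,110]; P=[on_z(ct,p,.009) for p in R]
print(np.round(R),np.round(P,4),[np.linalg.norm(P[i]-P[i-1]) for i in range(4)])
crop=lambda im,x0,y0,x1,y1:cv2.resize(im[y0:y1,x0:x1],(390,560),interpolation=cv2.INTER_CUBIC)
cv2.imwrite("pics/crop.png",np.hstack([crop(top,210,105,336,301),crop(sc,325,145,417,277)]))
E
```

```text
fin (array([266.62861272, 179.53612717]), array([ 14,  13,  34,  62, 692], dtype=int32)) (array([374.08196721, 229.01639344]), array([36, 39,  7, 11, 61], dtype=int32)) (array([0.55698682, 0.14978965, 0.03292411]), np.float64(0.007296684844027497))
[ 16  42  23  22 195]
...##....................
..###########............
.#####################...
.######################..
..######################.
.......#################.
.........#############...
...........##########....
...........#########.....
............########.....
............########.....
............#######......
.............######......
.............######......
.............#####.......
.............#####.......
..............####.......
..............####.......
..............#####......
..............####.......
..............###........
..............###........
[26 11 21  6 93]
.................###...
...##################..
.#####################.
.#####################.
.#####################.
..#########............
[[229. 290.]
 [248. 116.]
 [303. 121.]
 [284. 296.]] [[0.3259 0.2235 0.009 ]
 [0.6999 0.1935 0.009 ]
 [0.6869 0.0738 0.009 ]
 [0.3157 0.108  0.009 ]] [np.float64(0.11595116927867137), np.float64(0.37521309900693084), np.float64(0.12044986188586143), np.float64(0.37281440842210595)]
```

View pics/crop.png

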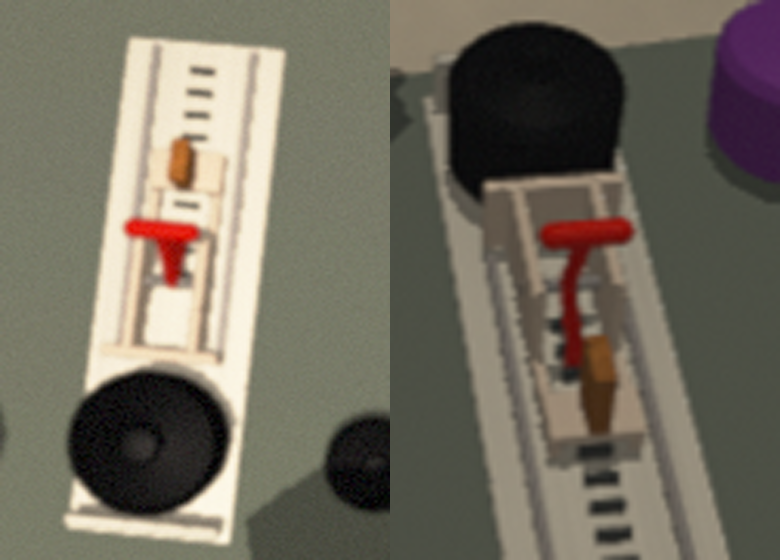

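The crop confirms the choice: the large black pot on a toothed rail, with its red crossbar at top (262.3,185.5) / scene (371,200) and its fin at top (268.2,161) / scene (374,235.8). The pawl leans away from the pot, so it's engaged.

```bash
python3 - <<'E'
from h import *
ct,cs=[robot.get_calibration(n) for n in("top","scene")]
def tri(a,b):
    o,d=ray(ct,a);p,e=ray(cs,b); s=np.linalg.lstsq(np.c_[d,-e],p-o,rcond=None)[0]
    A=o+d*s[0];B=p+e*s[1]; return (A+B)/2,np.linalg.norm(A-B)
bar=tri((262.3,185.5),(371,200)); fin=tri((268.2,161),(374,235.8)); print(bar,fin)
b=on_z(ct,(262.3,185.5),.104); f=on_z(ct,(268.2,161),.065); print(b,f,on_z(cs,(371,200),.104))
u=np.array([.374,-.030])+np.array([.3712,-.0342]);u/=np.linalg.norm(u); n=np.array([-u[1],u[0]])
print("yaw",np.degrees(np.arctan2(u[1],u[0])),"fin-bar along,across",(f-b)[:2]@u,(f-b)[:2]@n)
pot=on_z(ct,(258,259),.11);print("pot",pot,(f-pot)[:2]@u,(f-pot)[:2]@n)
E
```

```text
(array([0.53506202, 0.14570911, 0.10274441]), np.float64(0.0023613150324929165)) (array([0.59141725, 0.14149316, 0.05356573]), np.float64(0.0012064538374906158))
[0.53467808 0.14434618 0.104     ] [0.58914    0.13934619 0.065     ] [0.53622642 0.14650885 0.104     ]
yaw -4.923951893911017 fin-bar along,across 0.054690095277255026 -0.00030688626997999943
pot [0.39679632 0.14881408 0.11      ] 0.19244650425232643 0.007076562303852604
```

```bash
cat >> h.py <<'E'
yaw=-4.92; u=np.array([np.cos(np.radians(yaw)),np.sin(np.radians(yaw)),0]); ori=[180,0,yaw]
bar=np.array([.535,.145,0]); fin=np.array([.5895,.140,0])
def tip(p,along,z): return list(p+along*u+[0,0,z+robot.tip_reach])
E
python3 - <<'E'
from h import *
for o in ([180,0,yaw],[180,0,yaw+180]): print(robot.ik(tip(bar,.034,.2),o))
robot.set_gripper(0)
robot.move_pose(tip(bar,.034,.2),ori)
robot.line_to(tip(bar,.034,.085),vel=.1)
print(robot.line_to(tip(bar,-.027,.085),vel=.04,guard=12))
s=robot.observe(); print(s["time"],s["tool_pos"],s["ft_force"])
cv2.imwrite("pics/s1.png",robot.grab_frame("scene"))
robot.line_to(tip(bar,.0,.085),vel=.1); robot.line_to(tip(bar,.01,.16),vel=.15)
im=robot.grab_frame("scene"); cv2.imwrite("pics/s2.png",cv2.resize(im[120:280,270:430],(560,560)))
print(robot.observe()["time"])
E
```

```text
[   1.25403295    3.32531757   -0.44862513   86.22605729    0.
 -173.82596705]
[ 1.25403295  3.32531757 -0.44862513 86.22605729  0.          6.17403295]
False
7.4833 [0.50825149 0.14724664 0.15759281] [-0.31682711 -0.38635553 -0.02284842]
8.6583
```

View pics/s2.png

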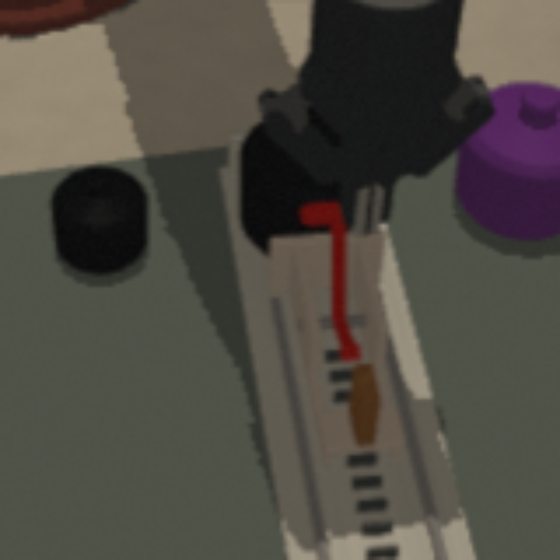

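The lever now leans towards the pot, with its crossbar at about scene (364,181), on the pot side of the fingers. I'll check that against the expected flipped position, then push the fin back.

```bash
python3 - <<'E'
from h import *
cs=robot.get_calibration("scene"); print("expected flipped bar px",project(cs,fin-.112*u+[0,0,.104]))
robot.line_to(tip(fin,-.038,.16),vel=.15)
print("down",robot.line_to(tip(fin,-.038,.047),vel=.08,guard=8))
print("push",robot.line_to(tip(fin,-.026+.100,.047),vel=.04,guard=14))
s=robot.observe(); print(s["time"],(np.array(s["tool_pos"])-fin)@u+.026,s["ft_force"])
E
```

```text
expected flipped bar px [365.33486834 180.80514721]
down False
push True
12.6417 0.08656686778314182 [ 0.48886007  0.29457072 -0.1949732 ]
```

```bash
python3 - <<'E'
from h import *
p=np.array(robot.observe()["tool_pos"])
robot.line_to(list(p-.008*u),vel=.05); robot.line_to(list(p-.008*u+[0,0,.2]),vel=.15)
robot.move_pose([.186,-.57,.304],ori)
a=robot.grab_frame("scene")[120:320,270:430]; b=robot.grab_frame("top")[100:300,210:370]
cv2.imwrite("pics/s3.png",cv2.resize(np.hstack([a,b]),(800,500))); print(robot.observe()["time"])
ct=robot.get_calibration("top")
for d in(.075,.09): print(d,project(ct,fin+d*u+[0,0,.074]),project(ct,fin+(d-.112)*u+[0,0,.104]))
E
```

```text
18.4833
0.075 [271.29161451 123.19394967] [263.11494586 176.11743352]
0.09 [272.090588   115.94075702] [263.9558779  168.34410091]
```

View pics/s3.png

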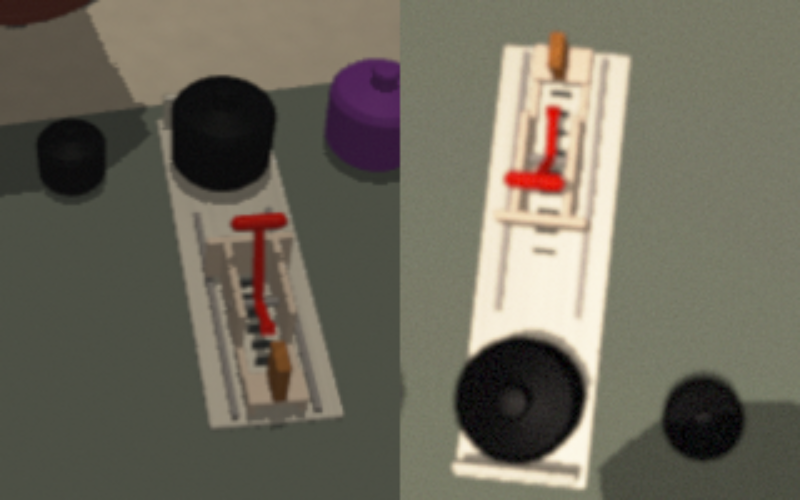

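The pawl is flipped, the pot is in place and the stop is close to the end of its rail. The bar at top (264,172) gives about 82 mm of travel and the fin at (273,118) about 86 mm. A second, firmer push will confirm it has reached the end.

```bash
python3 - <<'E'
from h import *
robot.move_pose(tip(fin,.05,.2),ori)
print("down",robot.line_to(tip(fin,.05,.047),vel=.15,guard=8))
print("push",robot.line_to(tip(fin,-.026+.100,.047),vel=.025,guard=25))
s=robot.observe(); print(s["time"],(np.array(s["tool_pos"])-fin)@u+.026,s["ft_force"])
p=np.array(s["tool_pos"])
robot.line_to(list(p-.008*u),vel=.05); robot.line_to(list(p-.008*u+[0,0,.15]),vel=.2)
robot.move_pose([.186,-.57,.304],ori)
b=robot.grab_frame("top")[100:300,210:370]
cv2.imwrite("pics/s4.png",cv2.resize(b,(400,500))); print(robot.observe()["time"])
E
```

```text
down False
push True
24.2167 0.08691024070684528 [-0.78162301  0.33572968  0.32870206]
29.4333
```

View pics/s4.png

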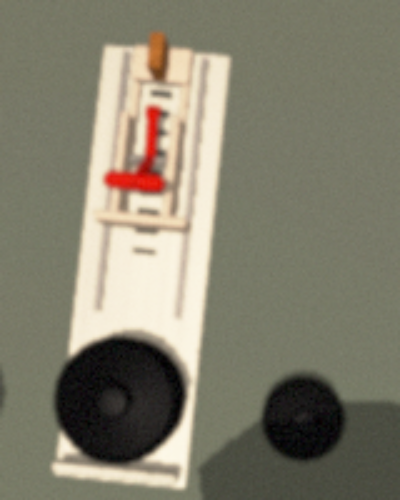

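The stop took 25 N at the same place, so it is at its hard end. The pawl is still flipped (crossbar at crop (135,181)) and the pot hasn't moved.

```bash
python3 -c "
from plant import robot
print(robot.job_done())"
```

```text
the job is handed in; nothing more can be done
None
```

I handed the job in at about 29 s: the pawl was flipped first, then the stop was pushed to its hard end, with the pawl still flipped, the pot in place and the jar's rail never touched; no verdict came back.

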